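# Slide a circuit board to the stage edge and stack it to cool

### The arm

A 6-joint arm with a two-finger parallel gripper is mounted at the origin on the work surface. World frame = base frame: x ahead of the robot, y to its left, z up, the work surface at z = 0. Lengths are in mm, angles in rad, forces in N, time in s.
With the tool pointing down it reaches from about 300 to 775 mm from the base axis. Payload 14.6 kg.
Tool frame: the origin (TCP) lies between the finger pads; the fingertips stand manip.tip_reach ahead of it and the grasp point (between the pads) lies 5 mm behind it (manip.tip_reach is the distance from the TCP to the fingertips, in mm); z points along the fingers, y is the line along which they close (so a half turn about z gives the same grasp; the last joint's range is limited). The gripper opens to 94 mm and grips with 3 to 60 N. Pads are 16 mm wide; open, the fingers measure 119 mm over their backs; the gripper's body (75 mm by 177 mm) begins 78 mm behind the grasp point.
Start: joints at [1.257, 0.3, 1.521, -0, 1.321, -0.067], TCP at [134.364, 533.325, 219.446] pointing down, gripper open.
Joint ranges: [-3.03, 3.03], [-0.79, 2.21], [0.23, 2.52], [-1.04, 4.18], [0, 3.07], [-2.55, 2.55]. Speed limits (rad/s): [2.22, 2.22, 2.57, 3.14, 3.14, 3.14].

### API

Orientations are given as [roll, pitch, yaw] about the fixed x, y, z axes, in that order (R = Rz(yaw) Ry(pitch) Rx(roll)).
In Python, from cell import manip gives the robot as it stands. The module is installed in compiled form; this text tells all that it offers.
- The arm moves only by the shell command python3 -m creep 'ROWS' [FORCE]. ROWS is JSON, a list of rows, each a list of 3 entries, a list of its own where there are three numbers: the opening, from -1 (shut) to 1 (fully open), then the shift along the tool's x, y, z in cm, then the turn about the tool's z in units of 5 degrees (1.0 is 5 degrees). In form: [[grip, [tx, ty, tz], roll], ...]. A call has 1 to 12 rows; each row is the pose to reach, as a shift and turn from the pose commanded when the call began, along the tool's axes at that moment; what a row does not reach only later rows make up. A row lasts 1/10 s, in which the tool goes at most 50 mm and 8.59 degrees, less where a joint would pass 70% of its speed; a pose out of reach is approached as far as the arm can. A call with a gripper value outside its range is refused whole. The fingers move at their own pace and stop on an object; FORCE is the grip in N (left out, the last holds). Time passes only in rows, so rows that repeat a pose let the fingers close. It gives the time, the measured TCP pose, the force, the opening and the grip force at its end, in the units of the state.
- manip.read_state(): the state, without advancing time (a new reading comes with each control period).
- manip.camera(name): name is "side" or "top"; returns the picture (420x560x3 uint8, red, green, blue); there is no depth.
- manip.camera_params(name): a dict with "fovy" (degrees; the focal length in pixels is half the picture's height over the tangent of half this angle, whatever the lens; pixels are square), "cx", "cy" (the principal point, pixels), "origin" and "attitude" of the camera in the world. Camera axes: x right, y down, z forward; pixel columns grow to the right and rows downward; lengths in mm; the calibration is good to about 2 mm. A picture is of the moment at which its call begins. camera_params takes no time and is no camera call.
- manip.sign_off(): hands the job in; it is judged then, once.
The state is a dict: "clock": time; "joints": joint angles; "qd": joint speeds; "effort": joint torques, N m; "eef_pos": TCP position; "eef_rot": TCP orientation; "wrist_force": force on the tool from outside, world axes, zero at the start; "moment": the same for the moment, N m; "finger_gap": finger opening in mm; "finger_force": force on a finger pad.
Only numpy, scipy, OpenCV 4.12 (cv2) and the standard library are available. Lean on these libraries where they do the work, as an engineer would, in place of code of your own. Each camera call takes 0.05 s, during which the arm holds its last target. There are 200 camera calls.

### The job

The blue circuit board lies flat on the teal-topped repair stage, too thin to be picked up there. Slide it towards the robot until its near end hangs out over the stage's front edge by about 40 mm, grip it by that end, lift it clear, and set it down gently, not dropped, on the black spacer block on the cooling stand, flat and squarely lined up over the green board below. Leave the green board, the spacer and everything else where they are, and do not let the blue board fall to the bench.

Things in the scene. Friction and masses are not known exactly. Their poses are not given: they have to be found in the camera images.
- board: The blue circuit board to move: rigid flat plate 140 x 60 x 3 mm, 70 to 120 g, no raised parts. Slides easily on the stage (friction about 0.3); rubber finger pads pressing its top with a few N drag it. Starts with its near end 35 to 90 mm back from the stage's front edge. Origin: centre of underside; x along its 140 mm length, away from the robot; y along its 60 mm width; z up.
- board_near_end (a point): Middle of the blue board's end nearest the stage's front edge (70 mm along -x from the board's centre, half way up its 3 mm thickness).
- stage: Raised repair stage fixed to the bench: solid block 240 x 240 mm, 60 mm high, flat teal top with flush steel rim; its drawer fronts are dummies. Origin: centre of its underside; x away from the robot (turned up to 0.2 rad), so its front face is at x = -120 mm. Stands left or right, the cooling stand on the other side. The bench before its front face is clear.
- stage_front_edge (a point): Middle of the top front edge of the stage (x = -120 mm, y = 0, z = 60 mm in the stage's frame); the edge runs along the stage's y.
- stand: Finned aluminium cooling stand fixed to the bench, 110 x 44 mm, 25 mm high. Origin: centre of its underside; x along its 110 mm length (roughly away from the robot, turned up to 0.35 rad). The green board and the spacer lie centred on it.
- lower_board: Green circuit board, 140 x 60 x 3 mm, 90 g, lying loose on the stand (underside 25 mm above the bench), overhanging it on all sides. Origin: centre of its underside; x along its length, z up.
- spacer: Black rubber spacer block 100 x 36 x 14 mm, 80 g, loose, centred along the green board. Origin: centre of its underside, 28 mm above the bench; its top is 42 mm above the bench; x along its length. It is 12 mm a side narrower than the boards: fingertips reaching under 14 mm below a board held by its long sides stay clear of the green board.
- tin: Bystander: yellow flat tin, 40 mm diameter, 24 mm high, standing on a far corner of the stage (towards +x, +y of the stage's frame). Origin: centre of its underside.
- driver: Bystander: red-handled screwdriver 150 mm long, up to about 30 mm high, lying on the stage along its -y side, 95 mm from the stage's centre line. Origin: on its underside, near its middle.
- meter: Bystander: green multimeter 180 x 88 x 40 mm lying on the bench at the far left (+y). Origin: centre of its underside.
- solder_reel: Bystander: blue solder reel, 64 mm diameter, 46 mm high, standing on the bench at the far right (-y). Origin: centre of its underside.
- brush: Bystander: wooden-handled brush 170 mm long lying on the bench at the right (-y). Origin: on its underside, near its middle.
Mind the look-alikes: they are no part of the job. Of the things that look like the board, the larger one is meant. Of the things that look like the spacer, the smaller one is meant.

How it is judged (in metres and radians):
On the way, in this order (a step that is already met when the one before it is completed fails the run):
1. the blue board lies flat on the stage with the middle of its near end at least 20 mm out over the front edge (x of board_near_end in the frame of stage below -0.14 m and z of board in the frame of stage between 0.057 and 0.064 m and angle between board's own z axis and vertical below 0.06 rad and contact force between board and stage above 0.1 N), for 0.2 s.
2. the blue board is lifted at least 25 mm clear of the stage top (height (world z) of board above 0.085 m), for 0.1 s.
At the end, for the whole second after the job is handed in: Blue board released, at rest and flat (3.4 deg) on top of the spacer, its centre within 10 mm of the green board's centre and its length within 8 deg of the green board's, either way round; the spacer lies on the green board and both are within 12 mm of where they started (horizontal distance between board and lower_board below 0.01 m and angle between the x axis of board and the x axis of lower_board, either way round below 0.14 rad and angle between board's own z axis and vertical below 0.06 rad and z of board in the frame of spacer between 0.011 and 0.017 m and z of spacer in the frame of lower_board between 0.001 and 0.005 m and distance of each of spacer, lower_board from where it was at the start of the episode below 0.012 m and linear speed of board below 0.02 m/s and contact force between board and spacer above 0.1 N); the robot touches nothing.
It fails at once if the blue board falls to the bench or is lowered under 30 mm above it (height (world z) of board below 0.03 m).
It fails at once if the blue board is dropped on the stack (let go and falling faster than 0.5 m/s above it) (horizontal distance between board and spacer below 0.05 m and contact force between the fingers and board below 0.1 N and linear speed of board above 0.5 m/s).
It fails at once if a bystander is moved by more than 30 mm (distance of any of tin, driver, meter, solder_reel, brush from where it was at the start of the episode above 0.03 m).
It also fails if it takes over 58 s, if anything falls off the work surface, if the arm or the gripper's body presses on something with over 40 N, if the wrist force passes 120 N, or if a joint passes its speed limit or range.

## Working session

There is one attempt and no reset: what is moved stays moved. The work goes in short steps, Python scripts to look and compute and a shell command to move; the robot and the scene stay as the last step left them, time stands still between calls to the robot, and variables do not carry over. Pictures are saved under pics/ and viewed, at most 10 in all, crops included, and the job is handed in when it is done.

```bash
mkdir -p pics; python3 - <<'E'
from cell import manip
import cv2
for n in("top","side"):
    cv2.imwrite(f"pics/{n}0.png",cv2.cvtColor(manip.camera(n),cv2.COLOR_RGB2BGR)); print(n,manip.camera_params(n))
print(manip.read_state(),manip.tip_reach)
E
```

```text
top {'fovy': 48.19741591844836, 'cx': 277.17889638329456, 'cy': 217.1765525914707, 'origin': array([ 404.60336453,   14.13380038, 1570.76185649]), 'attitude': array([-3.06599981, -0.00797235, -1.59246742])}
side {'fovy': 55.091947646381186, 'cx': 286.2799085096353, 'cy': 214.4774512753299, 'origin': array([ 366.86645108, 1037.3813052 ,  685.05191027]), 'attitude': array([-2.09222978,  0.01528414, -2.99132066])}
{'clock': 0.1, 'joints': array([ 1.25736048e+00,  3.00412843e-01,  1.52151099e+00, -2.68124058e-05,
        1.32072457e+00, -6.65868306e-02]), 'qd': array([ 1.05092798e-05, -4.92044089e-04, -2.57807580e-03,  2.49739326e-04,
       -4.12371298e-04, -1.67158355e-03]), 'effort': array([ 1.44400110e-03, -5.32637322e+01, -3.53279936e+01,  7.09077367e-02,
        2.34603096e-02, -2.87168177e-05]), 'eef_pos': array([134.32508516, 533.11277745, 218.94793418]), 'eef_rot': array([-3.14053752e+00, -4.43332673e-05,  2.89475027e+00]), 'wrist_force': array([ 0.46339904,  0.81126948, -0.237723  ]), 'moment': array([0.01600967, 0.01212846, 0.01711368]), 'finger_force': 0.0, 'finger_gap': 94.22214216495342} 14.0
```

View pics/top0.png

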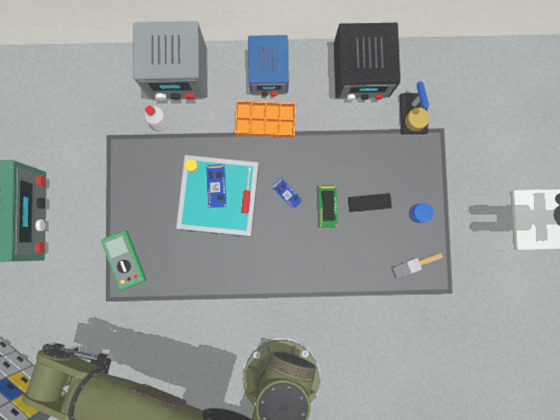

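View pics/side0.png

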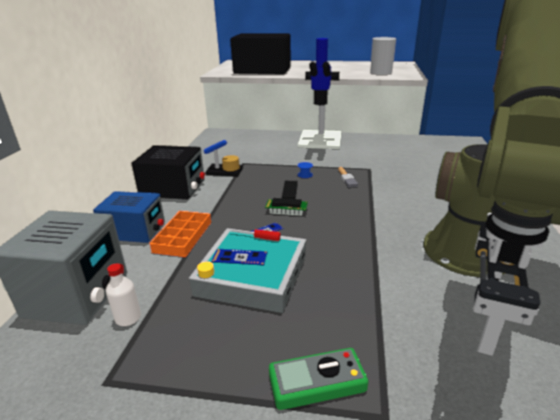

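The top view shows two blue boards. The one at (217,186) on the teal stage is the larger and is the target; the one at (287,193) on the bench is a smaller look-alike. There are two black blocks. The one at (327,206) on the green board is the smaller and is the target; the one at (370,203) on the bench is a larger look-alike. I'll confirm this in an enlarged crop.

```bash
cat > h.py <<'E'
from cell import manip
import cv2,numpy as np
from scipy.spatial.transform import Rotation as R
def crop(n,f,x0,y0,w,h,s):
    im=cv2.cvtColor(manip.camera(n),cv2.COLOR_RGB2BGR)
    cv2.imwrite(f"pics/{f}.png",cv2.resize(im[y0:y0+h,x0:x0+w],None,fx=s,fy=s,interpolation=cv2.INTER_CUBIC))
def P(n): 
    p=manip.camera_params(n); return p,R.from_euler('xyz',p['attitude']).as_matrix(),210/np.tan(np.radians(p['fovy']/2))
def w(n,u,v,z):
    p,M,f=P(n); d=M@[(u-p['cx'])/f,(v-p['cy'])/f,1]; o=p['origin']; return o+d*(z-o[2])/d[2]
def px(n,X):
    p,M,f=P(n); c=M.T@(np.array(X)-p['origin']); return c[0]/c[2]*f+p['cx'],c[1]/c[2]*f+p['cy']
E
python3 -c "
from h import *
crop('top','c1',170,145,180,100,4.4)"
```

```text
(no output)
```

View pics/c1.png

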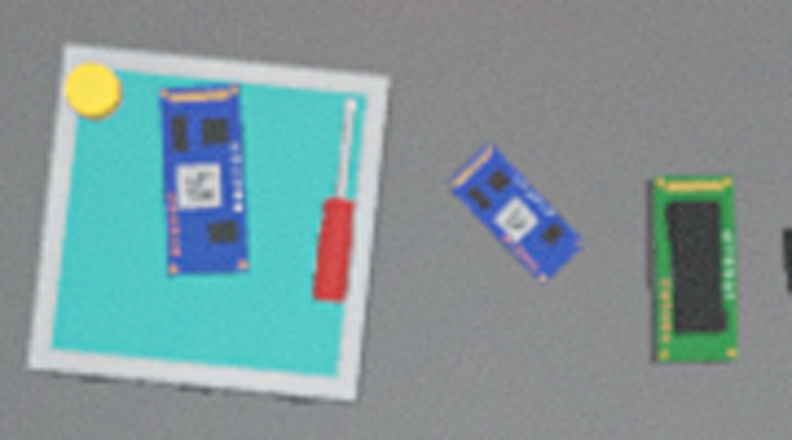

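The crop confirms the target board, with corners near (161,90), (240,86), (249,271) and (170,276), lying on the stage with 4 stage corners at (66,45), (389,77), (355,401) and (28,369). The green board's corners are near (653,178), (732,178), (738,361) and (655,362), with the smaller black spacer on top.

```bash
cat >> h.py <<'E'
def rect(c,z,name='top'):
    q=np.array([w(name,170+(u+.5)/4.4-.5,145+(v+.5)/4.4-.5,z)[:2] for u,v in c])  # far-left, far-right, near-right, near-left
    cen=q.mean(0); ax=(q[0]+q[1]-q[2]-q[3])/2
    return q,cen,np.arctan2(ax[1],ax[0]),np.hypot(*ax)
def seg(kind,z,box):
    im=manip.camera('top'); x,y,ww,hh=box
    hsv=cv2.cvtColor(im,cv2.COLOR_RGB2HSV)[y:y+hh,x:x+ww]
    lo,hi=dict(blue=((108,110,50),(130,255,255)),green=((50,110,50),(75,255,255)))[kind]
    m=cv2.inRange(hsv,lo,hi); pts=cv2.findNonZero(m)[:,0]+[x,y]
    W=np.array([w('top',u,v,z)[:2] for u,v in cv2.convexHull(pts.astype(np.int32))[:,0]])
    r=cv2.minAreaRect(W.astype(np.float32)); return r
E
python3 - <<'E'
from h import *
np.set_printoptions(precision=3,suppress=True)
for n,c,z in(('stage',[(66,45),(389,77),(355,401),(28,369)],60),('blue',[(161,90),(240,86),(249,271),(170,276)],63),('green',[(653,178),(732,178),(738,361),(655,362)],28)):
    print(n,*rect(c,z))
print(seg('blue',63,(195,155,45,60)),seg('green',28,(312,180,30,52)))
E
```

```text
stage [[728.51  296.428]
 [699.757  58.06 ]
 [460.67   87.354]
 [489.16  325.784]] [594.524 191.907] -0.12197886663155459 241.0096192347063
blue [[692.855 226.175]
 [694.665 167.951]
 [557.438 163.168]
 [554.967 221.008]] [624.982 194.575] 0.03615431635492407 137.6474588115636
green [[ 625.025 -138.381]
 [ 623.803 -197.95 ]
 [ 485.666 -198.146]
 [ 486.237 -135.958]] [ 555.183 -167.609] -0.008043170625347523 138.46693790498912
((625.7483520507812, 195.8495330810547), (135.435791015625, 56.22345733642578), 1.6073341369628906) ((556.4940795898438, -167.8729705810547), (56.3682975769043, 136.257568359375), 88.37261962890625)
```

```bash
cat >> h.py <<'E'
def go(x,y,z,yaw):
    s=manip.read_state(); M=R.from_euler('xyz',s['eef_rot'])
    d=M.inv().apply(np.array([x,y,z])-s['eef_pos'])/10
    a=-np.degrees((yaw-s['eef_rot'][2]+np.pi/2)%np.pi-np.pi/2)/5
    print('shift',d.round(2),'turn',round(a,2),'t',s['clock'].round(2) if hasattr(s['clock'],'round') else s['clock'],s['wrist_force'].round(1))
E
python3 -c "
from h import *
go(622,195,120,0.033)"
```

```text
shift [-55.55 -20.88   9.93] turn -3.21 t 0.25 [ 0.2  0.  -0.1]
```

```bash
python3 -m creep '[[-1,[-55.5,-20.9,0],-3.2],[-1,[-55.5,-20.9,0],-3.2],[-1,[-55.5,-20.9,0],-3.2],[-1,[-55.5,-20.9,0],-3.2],[-1,[-55.5,-20.9,0],-3.2],[-1,[-55.5,-20.9,0],-3.2],[-1,[-55.5,-20.9,0],-3.2],[-1,[-55.5,-20.9,0],-3.2],[-1,[-55.5,-20.9,0],-3.2],[-1,[-55.5,-20.9,0],-3.2],[-1,[-55.5,-20.9,0],-3.2],[-1,[-55.5,-20.9,0],-3.2]]' 30
python3 -m creep '[[-1,[0,0,4],0],[-1,[0,0,8],0],[-1,[0,0,11],0],[-1,[0,0,12],0],[-1,[0,0,12],0],[-1,[0,0,12],0],[-1,[0,0,12],0]]'
python3 -c "
from h import *
go(622,195,77,0.033)"
```

```text
clock: 1.45
eef_pos: [622.7, 193.7, 219.4]
eef_rot: [3.142, -0.0, -3.109]
wrist_force: [-0.2, 0.8, -0.3]
finger_gap: 2.1
finger_force: 0.0
clock: 2.15
eef_pos: [622.0, 195.5, 101.5]
eef_rot: [3.141, 0.003, -3.109]
wrist_force: [0.2, 0.6, 0.1]
finger_gap: 0.3
finger_force: 0.0
shift [ 0.01 -0.05  2.45] turn -0.0 t 2.15 [0.2 0.6 0.1]
```

```bash
python3 -m creep '[[-1,[0,0,1],0],[-1,[0,0,2],0],[-1,[0,0,2.2],0],[-1,[0,0,2.3],0],[-1,[0,0,2.3],0]]'
python3 -m creep '[[-1,[0,0,0.1],0],[-1,[0,0,0.2],0],[-1,[0,0,0.2],0]]'
```

```text
clock: 2.65
eef_pos: [621.7, 195.3, 77.3]
eef_rot: [3.141, 0.001, -3.109]
wrist_force: [-2.9, -1.1, 11.3]
finger_gap: 0.2
finger_force: 5.4
clock: 2.95
eef_pos: [622.3, 195.5, 77.2]
eef_rot: [3.141, 0.004, -3.109]
wrist_force: [-4.8, -0.5, 23.1]
finger_gap: 0.9
finger_force: 11.9
```

```bash
python3 -m creep '[[-1,[0,0,-0.1],0],[-1,[0.5,0.08,-0.1],0],[-1,[1.2,0.18,-0.1],0],[-1,[2,0.3,-0.1],0],[-1,[2.8,0.43,-0.1],0],[-1,[3.6,0.55,-0.1],0],[-1,[4.4,0.7,-0.1],0],[-1,[5,0.78,-0.1],0],[-1,[5.6,0.86,-0.1],0],[-1,[6,0.93,-0.1],0],[-1,[6,0.93,-0.1],0]]'
python3 -c "
from h import *
crop('top','c2',170,145,180,100,4.4)"
```

```text
clock: 4.05
eef_pos: [562.0, 203.0, 77.2]
eef_rot: [3.141, 0.004, -3.109]
wrist_force: [-0.3, 0.0, 15.3]
finger_gap: 0.5
finger_force: 8.1
```

View pics/c2.png

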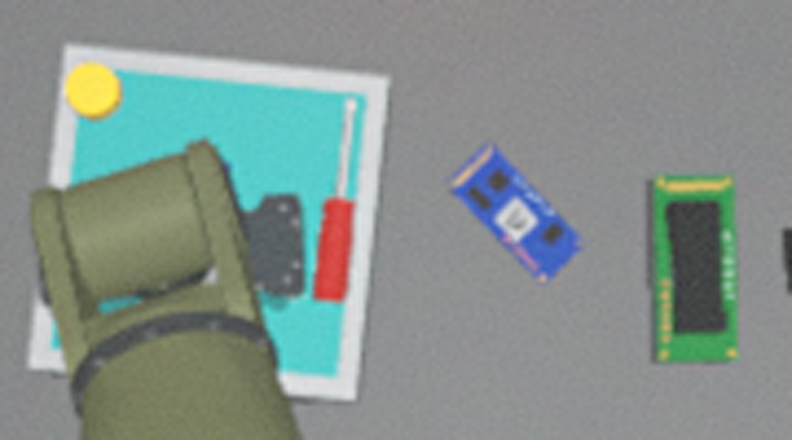

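The arm hides most of the board, but its far end has left its start at crop (161–240, 90) and a sliver of blue shows near (225,170), so the board is following the fingers. I'll carry on with the slide.

```bash
python3 -m creep '[[-1,[0.5,0.08,0],0],[-1,[1.2,0.18,0],0],[-1,[2,0.3,0],0],[-1,[2.8,0.43,0],0],[-1,[3.6,0.55,0],0],[-1,[4.4,0.7,0],0],[-1,[5,0.78,0],0],[-1,[5.6,0.86,0],0],[-1,[6.2,0.96,0],0],[-1,[6.5,1,0],0],[-1,[6.5,1,0],0]]'
python3 -m creep '[[-1,[0,0,-1],0],[-1,[0,0,-4],0],[-1,[0,0,-9],0],[-1,[-5,0,-12],0],[-1,[-10,0,-12],0],[-1,[-15,-5,-12],0],[-1,[-18,-10,-12],0],[-1,[-18,-15,-12],0],[-1,[-18,-20,-12],0],[-1,[-18,-20,-12],0]]'
python3 -c "
from h import *
crop('top','c3',170,145,180,100,4.4)"
```

```text
clock: 5.2
eef_pos: [497.0, 211.0, 77.2]
eef_rot: [3.14, 0.005, -3.109]
wrist_force: [0.4, -0.2, 17.1]
finger_gap: 0.7
finger_force: 8.6
clock: 6.2
eef_pos: [682.2, 12.7, 194.7]
eef_rot: [-3.141, -0.001, -3.111]
wrist_force: [-0.7, 0.5, -0.1]
finger_gap: 0.4
finger_force: 0.0
```

View pics/c3.png

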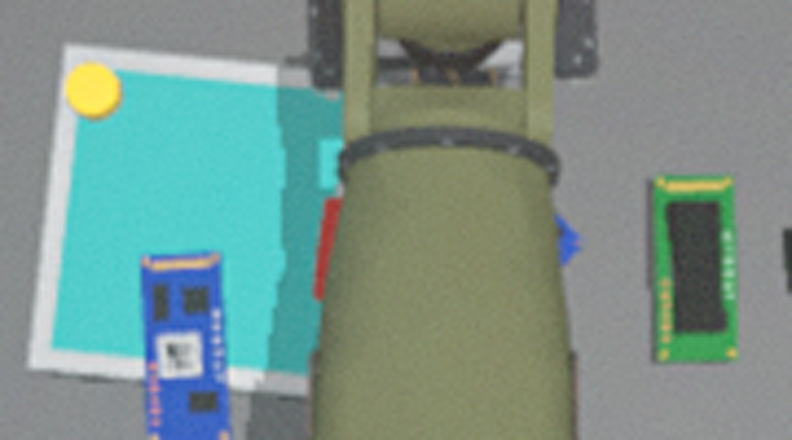

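The board has slid. Its far end is at crop (142,258)–(219,253) and its near end is past the edge at about row 440, just beyond the crop. I'll measure it by segmentation.

```bash
python3 - <<'E'
from h import *
r=seg('blue',63,(192,195,40,65)); print(r)
print(rect([(142,258),(219,253),(219+9,253+185),(142+9,258+185)],63))
c=np.array(r[0]); a=np.radians(r[2]); a=a if abs(a)<.8 else a-np.pi/2; L=c-70*np.array([np.cos(a),np.sin(a)])
d=L-[594.5,192]; print('near end',L,a,'stage x',d[0]*np.cos(.122)-d[1]*np.sin(.122))
E=[0]
g=c-44*np.array([np.cos(a),np.sin(a)]); print(g); go(*g,150,a)
E
```

```text
((501.06353759765625, 210.75942993164062), (137.0050811767578, 58.069496154785156), 1.347583293914795)
(array([[568.64273227, 241.35537411],
       [571.15271834, 184.9574664 ],
       [435.60176159, 180.0889252 ],
       [433.17348597, 236.11078586]]), array([502.14267454, 210.62813789]), np.float64(0.037297734137670575), np.float64(135.60441166365703))
near end [431.08289798 209.11319814] 0.02351976542368364 stage x -164.28509449191617
[457.07570698 209.72465566]
shift [21.94 20.36  4.5 ] turn 0.05 t 6.3 [-0.   0.7 -0.3]
```

```bash
python3 -m creep '[[1,[4,4,0],0],[1,[9,8,0],0],[1,[13,12,0],0],[1,[17,16,0],0],[1,[20,19,0],0],[1,[22,20.4,0],0],[1,[22,20.4,0],0],[1,[22,20.4,0],0],[1,[22,20.4,4],0],[1,[22,20.4,8],0],[1,[22,20.4,8],0],[1,[22,20.4,8],0]]'
python3 -c "
from h import *
go(457,209.7,64.5,0.03)"
```

```text
clock: 7.5
eef_pos: [456.3, 212.8, 116.1]
eef_rot: [-3.141, -0.001, -3.11]
wrist_force: [0.3, 0.5, 0.7]
finger_gap: 92.2
finger_force: 0.0
shift [-0.07 -0.31  5.16] turn 0.02 t 7.5 [0.3 0.5 0.7]
```

```bash
python3 -m creep '[[1,[0,-0.25,2],0],[1,[0,-0.25,4],0],[1,[0,-0.25,5],0],[1,[0,-0.25,5.15],0],[1,[0,-0.25,5.15],0],[1,[0,-0.25,5.15],0]]'
python3 -m creep '[[-1,[0,0,0],0],[-1,[0,0,0],0],[-1,[0,0,0],0],[-1,[0,0,0],0],[-1,[0,0,0],0],[-1,[0,0,0],0],[-1,[0,0,0],0],[-1,[0,0,0],0],[-1,[0,0,0],0],[-1,[0,0,0],0]]' 50
```

```text
clock: 8.1
eef_pos: [456.3, 210.9, 65.2]
eef_rot: [3.141, 0.002, -3.109]
wrist_force: [-0.2, 0.1, -0.3]
finger_gap: 93.8
finger_force: 0.0
clock: 9.1
eef_pos: [455.7, 210.7, 64.0]
eef_rot: [-3.142, -0.0, -3.109]
wrist_force: [0.3, 0.0, 0.3]
finger_gap: 58.3
finger_force: 50.0
```

```bash
python3 -m creep '[[-1,[0,0,-0.2],0],[-1,[0,0,-0.5],0],[-1,[0,0,-1.1],0],[-1,[0,0,-2],0],[-1,[0,0,-3],0],[-1,[0,0,-4.2],0],[-1,[0,0,-5.4],0],[-1,[0,0,-6.5],0],[-1,[0,0,-7.3],0],[-1,[0,0,-7.8],0],[-1,[0,0,-8],0],[-1,[0,0,-8],0]]'
python3 -c "
from h import *
crop('side','s1',180,190,200,130,4)"
```

```text
clock: 10.3
eef_pos: [455.6, 210.7, 143.9]
eef_rot: [-3.142, -0.0, -3.109]
wrist_force: [-0.7, -0.3, -0.6]
finger_gap: 58.5
finger_force: 50.0
```

View pics/s1.png

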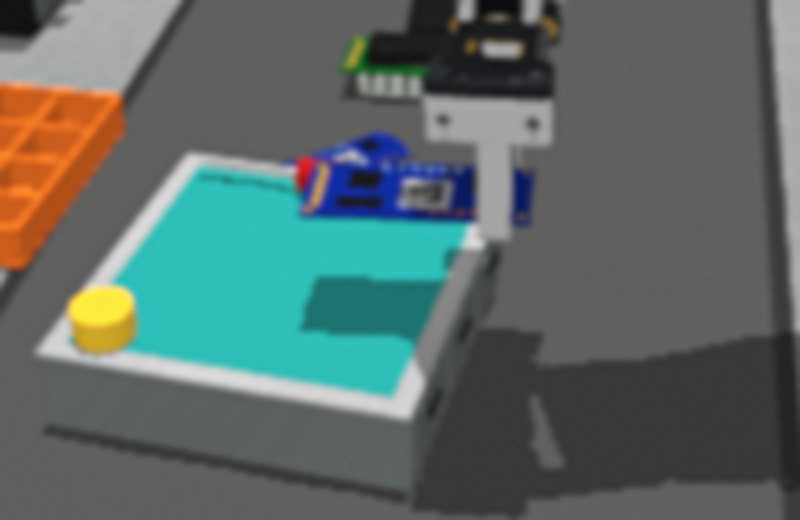

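The board hangs from the fingers above the stage, nearly level. Its lower long edge runs from crop (300,216) at the far end to (530,225) at the near end. I'll compare that with a level board's projection.

```bash
python3 - <<'E'
from h import *
s=manip.read_state()['eef_pos']; a=.032
# board centre relative to the tool along x ~ +44..46
for off in(44,47):
  for dx,sy,z in((70,30,139.5),(-70,30,139.5),(70,-30,142.5),(-70,-30,142.5)):
    X=s[0]+(off+dx)*np.cos(a)-sy*np.sin(a); Y=s[1]+(off+dx)*np.sin(a)+sy*np.cos(a)
    u,v=px('side',(X,Y,z)); print(off,dx,sy,round((u-180+.5)*4),round((v-190+.5)*4), end=' | ')
  print()
u,v=px('side',(570,240,129.5));print((u-180)*4,(v-190)*4)
E
```

```text
44 70 30 308 212 | 44 -70 30 539 225 | 44 70 -30 325 156 | 44 -70 -30 544 167 | 
47 70 30 303 212 | 47 -70 30 534 225 | 47 70 -30 320 156 | 47 -70 -30 540 167 | 
306.0930099222328 220.05036768605714
```

```bash
python3 -c "
from h import *
go(509.3,-166.9,145,-0.018)"
```

```text
shift [ -4.15 -37.91  -0.13] turn 0.58 t 10.35 [-1.   0.3 -1. ]
```

```bash
python3 -m creep '[[-1,[0,-0.5,0],0],[-1,[-0.2,-1.5,0],0],[-1,[-0.4,-3,0],0.1],[-1,[-0.6,-5,0],0.1],[-1,[-0.8,-7.2,0],0.1],[-1,[-1,-9.5,0],0.2],[-1,[-1.3,-12,0],0.2],[-1,[-1.5,-14.5,0],0.3],[-1,[-1.8,-16.8,0],0.3],[-1,[-2,-18.6,0],0.3],[-1,[-2.1,-19.6,0],0.3],[-1,[-2.1,-20,0],0.3]]'
python3 -m creep '[[-1,[0,-0.5,0],0],[-1,[-0.2,-1.5,0],0],[-1,[-0.4,-3,0],0.1],[-1,[-0.6,-5,0],0.1],[-1,[-0.8,-7.2,0],0.1],[-1,[-1,-9.5,0],0.2],[-1,[-1.3,-12,0],0.2],[-1,[-1.5,-14.5,0],0.3],[-1,[-1.8,-16.6,0],0.3],[-1,[-2,-17.6,0],0.3],[-1,[-2,-17.9,0],0.3],[-1,[-2,-17.9,0],0.3]]'
python3 -c "
from h import *
go(509.3,-166.9,85,-0.018)"
```

```text
clock: 11.55
eef_pos: [483.1, 10.4, 143.8]
eef_rot: [-3.142, -0.0, -3.137]
wrist_force: [-0.1, 0.2, -1.1]
finger_gap: 58.6
finger_force: 50.0
clock: 12.75
eef_pos: [504.2, -167.1, 143.8]
eef_rot: [3.141, -0.0, 3.122]
wrist_force: [-0.2, 0.1, -1.0]
finger_gap: 58.3
finger_force: 50.0
shift [-0.51  0.03  5.88] turn -0.02 t 12.75 [-0.2  0.1 -1. ]
```

```bash
python3 -m creep '[[-1,[-0.5,0,1],0],[-1,[-0.5,0,2.5],0],[-1,[-0.5,0,4],0],[-1,[-0.5,0,5.5],0],[-1,[-0.5,0,6.5],0],[-1,[-0.5,0,7],0],[-1,[-0.5,0,7.2],0],[-1,[-0.5,0,7.2],0],[-1,[-0.5,0,7.2],0]]'
python3 -c "
from h import *
crop('side','s2',240,150,90,80,7.5)
crop('top','c4',170,145,180,100,4.4)"
```

```text
clock: 13.65
eef_pos: [509.6, -167.6, 72.5]
eef_rot: [-3.141, 0.001, 3.122]
wrist_force: [0.4, -0.1, -1.6]
finger_gap: 58.2
finger_force: 50.0
```

View pics/s2.png

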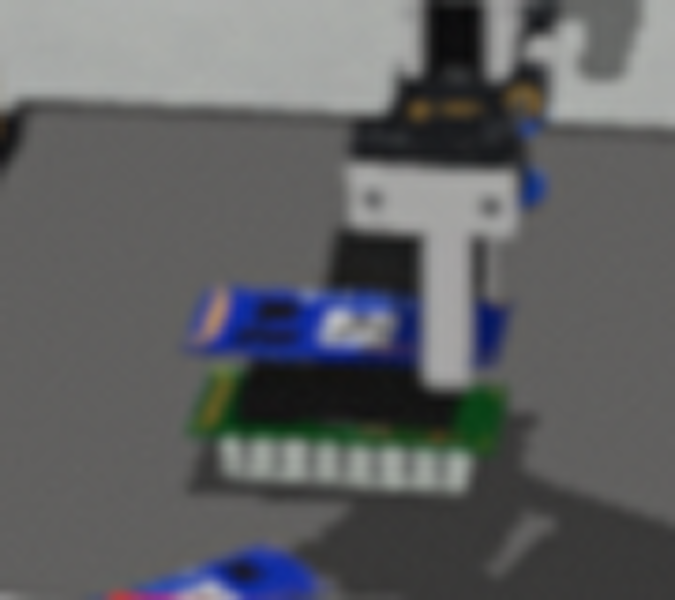

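View pics/c4.png

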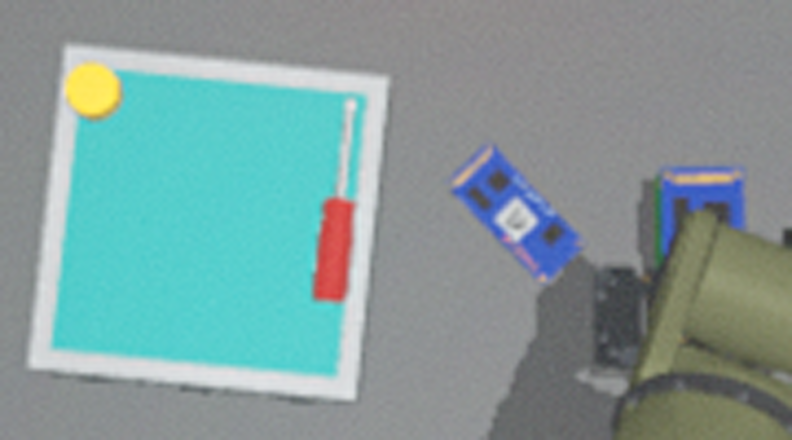

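The top view shows the carried board's far corners at crop (661,169) and (744,168), over the green board with a little green showing on its left at column 657. The side view shows it level with the stack and lined up with it: far ends at columns 185 and 192. I'll quantify the offset.

```bash
python3 - <<'E'
from h import *
f=lambda c,z:np.mean([w('top',170+(u+.5)/4.4-.5,145+(v+.5)/4.4-.5,z)[:2] for u,v in c],0)
print('blue far mid',f([(661,169),(744,168)],71.5),'green far mid',f([(653,178),(732,178)],28))
def sd(u,v,z): return w('side',240+(u+.5)/7.5-.5,150+(v+.5)/7.5-.5,z)[:2]
print('side far-left corner: blue',sd(187,350,68),'green',sd(192,436,26)); 
E
```

```text
blue far mid [ 625.07885044 -170.56563926] green far mid [ 624.41415091 -168.16581259]
side far-left corner: blue [ 627.73272344 -135.55171338] green [ 626.59465761 -132.34133982]
```

```bash
python3 -m creep '[[-1,[0.1,0.2,0.3],0],[-1,[0.1,0.2,0.8],0],[-1,[0.1,0.2,1.3],0],[-1,[0.1,0.2,1.7],0],[-1,[0.1,0.2,2],0],[-1,[0.1,0.2,2.2],0],[-1,[0.1,0.2,2.3],0],[-1,[0.1,0.2,2.4],0],[-1,[0.1,0.2,2.4],0],[-1,[0.1,0.2,2.4],0]]'
python3 -m creep '[[-1,[0,0,0.05],0],[-1,[0,0,0.1],0],[-1,[0,0,0.15],0],[-1,[0,0,0.15],0],[-1,[0,0,0.15],0]]'
```

```text
clock: 14.75
eef_pos: [508.4, -165.5, 48.1]
eef_rot: [-3.141, 0.0, 3.122]
wrist_force: [-0.1, 0.5, -0.2]
finger_gap: 58.2
finger_force: 50.0
clock: 15.25
eef_pos: [508.3, -165.5, 46.5]
eef_rot: [-3.142, 0.0, 3.122]
wrist_force: [-0.3, 1.0, -0.7]
finger_gap: 58.2
finger_force: 50.0
```

```bash
python3 -m creep '[[-1,[0,0,0.05],0],[-1,[0,0,0.1],0],[-1,[0,0,0.1],0],[-1,[0,0,0.1],0]]'
python3 -m creep '[[-1,[0,0,0.05],0],[-1,[0,0,0.1],0],[-1,[0,0,0.1],0],[-1,[0,0,0.1],0]]'
```

```text
clock: 15.65
eef_pos: [508.5, -165.6, 45.9]
eef_rot: [-3.141, 0.0, 3.122]
wrist_force: [-2.5, 0.9, 6.0]
finger_gap: 58.1
finger_force: 50.0
clock: 16.05
eef_pos: [508.7, -165.7, 45.7]
eef_rot: [-3.141, 0.001, 3.122]
wrist_force: [-6.8, 1.8, 14.8]
finger_gap: 58.1
finger_force: 50.0
```

```bash
python3 -m creep '[[-1,[0,0,-0.1],0],[-1,[0,0,-0.1],0],[-1,[0,0,-0.1],0],[-1,[0,0,-0.1],0]]' 8
python3 -m creep '[[0.35,[0,0,0],0],[0.45,[0,0,0],0],[0.6,[0,0,0],0],[0.8,[0,0,0],0],[1,[0,0,0],0],[1,[0,0,0],0],[1,[0,0,0],0]]'
python3 -m creep '[[1,[0,0,-0.5],0],[1,[0,0,-2],0],[1,[0,0,-5],0],[1,[0,0,-9],0],[1,[0,0,-13],0],[1,[0,5,-15],0],[1,[0,10,-15],0],[1,[0,15,-15],0],[1,[0,20,-15],0],[1,[0,25,-15],0],[1,[0,30,-15],0],[1,[0,30,-15],0]]'
python3 -c "
from h import *
crop('top','c5',170,145,180,100,4.4);crop('side','s3',240,150,90,80,7.5)"
```

```text
clock: 16.45
eef_pos: [508.3, -165.5, 45.3]
eef_rot: [3.142, -0.0, 3.122]
wrist_force: [0.4, -0.4, -0.2]
finger_gap: 60.0
finger_force: 8.0
clock: 17.15
eef_pos: [508.3, -165.5, 45.4]
eef_rot: [-3.142, -0.0, 3.122]
wrist_force: [-0.5, 0.8, -0.3]
finger_gap: 93.8
finger_force: 0.0
clock: 18.35
eef_pos: [513.8, 138.9, 195.8]
eef_rot: [3.141, 0.0, 3.126]
wrist_force: [0.2, -0.6, 0.6]
finger_gap: 94.2
finger_force: 0.0
```

View pics/c5.png

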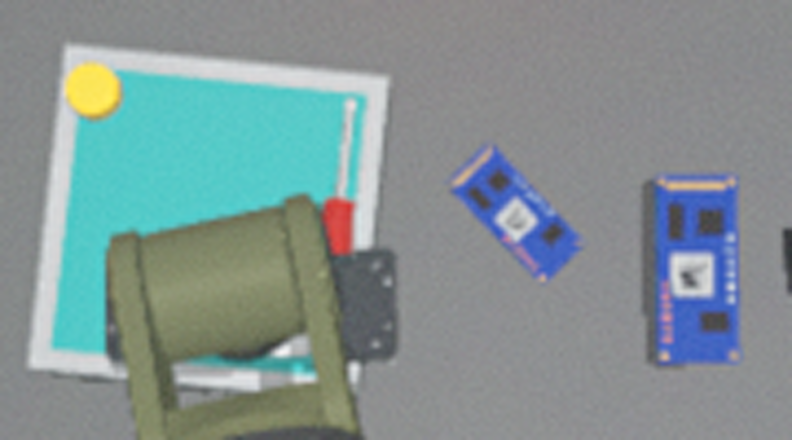

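View pics/s3.png

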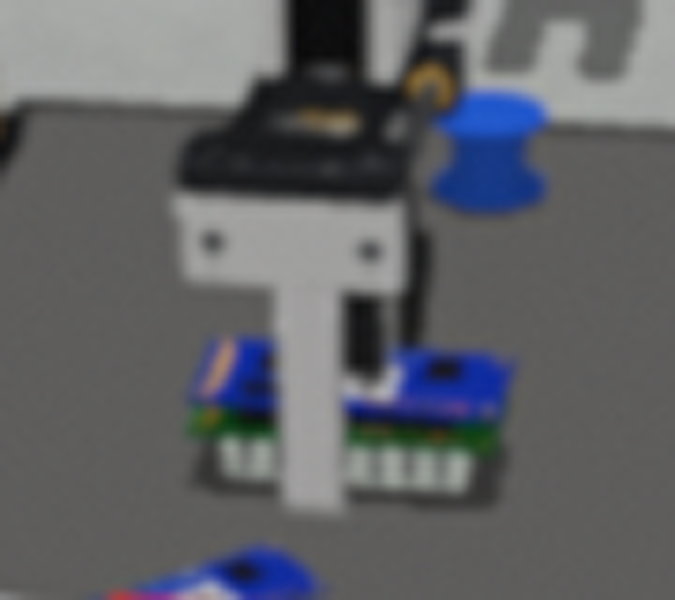

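The top view shows the blue board on the stack with corners at crop (657,177), (738,177), (740,363) and (656,364). Allowing for height parallax, it matches the green board's centre to about 1 mm and lies square to it. The side view shows it flat, with the green board still at its starting pixels. Handing in.

```bash
python3 -c "
from cell import manip
print(manip.sign_off())"
```

```text
the job is handed in; nothing more can be done
None
```

The blue board is on the spacer, flat and squarely lined up over the green board (centre within about 1 mm by the top camera); the job was handed in with about 18 s used and returned no verdict.

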